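# Clear the offcuts from the trimming plate

## Task

Pick up the scraper block and use it to wipe all five metal offcuts off the blue trimming plate into the catch tray at its end, including those below the strip lamp, without touching the offcuts with the gripper or bumping the lamp. Then stand the scraper upright on its rest block again, let go, and leave everything else on the bench as it is.

Things in the scene. Friction and masses are not known exactly. Their poses are not given: they have to be found in the camera images.
- station: trimming plate: aluminium slab with a blue mat on top, fixed to the bench. Origin: centre of its underside, on the bench. Its x runs from the robot's side to the back (about world x, turned up to 0.25 rad), y along its length. Top surface 50 mm above the origin; 300 mm long in y (edges at y = +-150 mm, both ends open). Along the front and back stand low fences, inner faces at x = +-100 mm, outer at +-106 mm, 12 mm higher than the top surface. Five offcuts lie on it.
- lamp: strip lamp fixed over the back half of the plate; same origin and axes as station. A bar 400 mm long in y, occupying x = 50 to 90 mm, z = 224 to 246 mm, so a gripper pointing straight down cannot work below it and must lean back toward the robot; held by a 14 mm post behind each end (x = 128 mm, y = +-190 mm) with a short arm forward at the bar's height
- tray: open grey catch tray, fixed, against one end of the plate (either the +y or the -y end). Outside 210 (x) x 120 (y) x 42 mm high, walls 4 mm; origin at the centre of its underside, on the bench, axes as the station's. Its rim is 8 mm lower than the plate's top and 2 mm from the plate's end
- rest: solid wooden rest block with a flat black rubber top, fixed, against the other end of the plate. 210 (x) x 110 (y) mm, top 45 mm above its origin, which is the centre of its underside on the bench; axes as the station's. The scraper and a jar stand on it
- scraper_mid (a point): the scraper block, point at its centre half-way up (38.5 mm above its underside). x along the blade, y through its thickness, z up. Grey blade block 115 (x) x 24 (y) x 22 mm high below, straight up from its middle a pale wooden handle plate 40 (x) x 16 (y) mm, from 22 to 77 mm above the underside. Symmetric end for end. 120 g, stands by itself
- chip0_mid (a point): loose plain aluminium strip offcut 70 x 20 mm, 8 mm thick, about 28 g, lying flat on the plate; point at its centre half-way up, x along its length, z up
- chip1_mid (a point): loose plain aluminium strip offcut 62 x 26 mm, 8 mm thick, about 28 g, lying flat on the plate; point at its centre half-way up, x along its length, z up
- chip2_mid (a point): loose L-shaped aluminium offcut about 66 x 31 mm, 8 mm thick, about 28 g, lying flat on the plate; point at its centre half-way up, x along its length, z up
- chip3_mid (a point): loose plain aluminium strip offcut 72 x 18 mm, 10 mm thick, about 28 g, lying flat on the plate; point at its centre half-way up, x along its length, z up
- chip4_mid (a point): loose T-shaped aluminium offcut about 64 x 30 mm, 8 mm thick, about 28 g, lying flat on the plate; point at its centre half-way up, x along its length, z up
- jar: bystander, leave alone: small white-capped jar, 36 mm across, 50 mm tall, standing on the rest block beside the scraper; origin at the centre of its underside, z up
- bottle: bystander, leave alone: bottle 60 mm across, 170 mm tall, on the bench to one side; origin at the centre of its underside, z up
- meter: bystander, leave alone: dark hand-held meter 150 x 75 x 34 mm lying on the bench; origin at the centre of its underside, z up
- tape: bystander, leave alone: flat roll of tape 90 mm across, 25 mm high, on the bench; origin at the centre of its underside, z up
- cup: bystander, leave alone: grey cup 72 mm across, 90 mm tall, on the bench; origin at the centre of its underside, z up
Things that resemble listed ones, but are neither listed nor needed, are in the scene too. What is shaped like the part that bears chip0_mid but red is not meant. Leave any yellow look-alike of the part that bears scraper_mid alone.

How it is judged (in metres and radians):
On the way, in this order (a step that is already met when the one before it is completed fails the run):
1. the scraper is taken off the rest block (horizontal distance between scraper_mid and rest above 0.12 m), for 0.1 s.
2. all five offcuts lie in the catch tray (x of chip0_mid in the frame of tray between -0.105 and 0.105 m and y of chip0_mid in the frame of tray between -0.06 and 0.06 m and z of each of chip0_mid, chip1_mid, chip2_mid, chip3_mid, chip4_mid in the frame of tray below 0.045 m and x of chip1_mid in the frame of tray between -0.105 and 0.105 m and y of chip1_mid in the frame of tray between -0.06 and 0.06 m and x of chip2_mid in the frame of tray between -0.105 and 0.105 m and y of chip2_mid in the frame of tray between -0.06 and 0.06 m and x of chip3_mid in the frame of tray between -0.105 and 0.105 m and y of chip3_mid in the frame of tray between -0.06 and 0.06 m and x of chip4_mid in the frame of tray between -0.105 and 0.105 m and y of chip4_mid in the frame of tray between -0.06 and 0.06 m), for 0.2 s.
At the end, for the whole second after the job is handed in: All five offcuts lie in the catch tray (centres inside its walls and no more than 3 mm above its rim) and are at rest (under 0.03 m/s); the scraper stands upright (within 0.1 rad) on the rest block, its centre over the block, and at rest (under 0.02 m/s) (all of step 2 and x of scraper_mid in the frame of rest between -0.105 and 0.105 m and y of scraper_mid in the frame of rest between -0.055 and 0.055 m and z of scraper_mid in the frame of rest between 0.075 and 0.1 m and angle between scraper_mid's own z axis and vertical below 0.1 rad and linear speed of scraper below 0.02 m/s and linear speed of each of chip0, chip1, chip2, chip3, chip4 below 0.03 m/s); the robot touches nothing.
It fails at once if an offcut is touched by the gripper or the arm (over 0.5 N) (contact force between any of the fingers, the arm and chip0 above 0.5 N or contact force between any of the fingers, the arm and chip1 above 0.5 N or contact force between any of the fingers, the arm and chip2 above 0.5 N or contact force between any of the fingers, the arm and chip3 above 0.5 N or contact force between any of the fingers, the arm and chip4 above 0.5 N).
It fails at once if the lamp is bumped by the robot or the scraper (over 4 N) (contact force between any of the fingers, the arm, scraper and lamp above 4 N).
It fails at once if a bystander is moved by more than 25 mm (distance of any of jar, bottle, meter, tape, cup from where it was at the start of the episode above 0.025 m).
It fails at once if a standing bystander is tipped over (more than 0.5 rad) (angle between any of jar, bottle, cup's own z axis and vertical above 0.5 rad).
It also fails if it takes over 54 s, if anything falls off the work surface, if the arm or the gripper's body presses on something with over 40 N, if the wrist force passes 120 N, or if a joint passes its speed limit or range.

## Robot

A 6-joint arm with a two-finger parallel gripper is mounted at the origin on the work surface. World frame = base frame: x ahead of the robot, y to its left, z up, the work surface at z = 0. Lengths are in mm, angles in rad, forces in N, time in s.
With the tool pointing down it reaches from about 350 to 875 mm from the base axis. Payload 4.2 kg.
Tool frame: the origin (TCP) lies at the very end of the fingers, on their centre line; the grasp point (between the pads) lies 19 mm behind it (arm.grasp_offset is the distance from the TCP to the grasp point, in mm); z points along the fingers, y is the direction in which the jaws open and shut (so a half turn about z gives the same grasp; the last joint's range is limited). The gripper opens to 85 mm and grips with 20 to 120 N. Pads are 22 mm wide; open, the fingers measure 114 mm over their backs; the gripper's body (76 mm by 85 mm) begins 54 mm behind the grasp point. The pads swing forward as they close: fully open they stand 13 mm farther back than shut.
Start: joints at [-1.046, 0.385, 0.008, 0, -1.194, -0.259], TCP at [164.192, -603.026, 192.712] pointing down, gripper open.
Joint ranges: [-3.14, 3.14], [-1.21, 2.06], [-1.07, 1.41], [-3.16, 2.05], [-2.99, -0.16], [-3.1, 3.1]. Speed limits (rad/s): [2.79, 2.79, 3.14, 3.14, 3.14, 3.14].

## Interface

Orientations are given as a unit quaternion [x, y, z, w].
In Python, from bench import arm gives the robot as it stands.
- The arm moves only by the tool arm_command, never from a script. Its argument "commands" is one flat list of numbers, 4 for each row, row after row: the shift along the tool's x, y, z in m, then the turn about the tool's z in degrees. In form: [tx, ty, tz, roll, tx, ty, tz, roll, ...]. A call has exactly 5 rows; each row shifts and turns the pose as measured when the row begins, along the tool's axes as they then stand; what a row does not reach is not made up. A row lasts 1/10 s, in which the tool goes at most 50 mm and 8.59 degrees, less where a joint would pass 70% of its speed; a pose out of reach is approached as far as the arm can. A call with a gripper value outside its range is refused whole. "jaw" is the opening, from 0 (shut) to 1 (fully open), set as the call begins (left out, the last holds). The fingers move at their own pace and stop on an object; the grip force is fixed at half the most. Time passes only in rows, so rows that do not move let the fingers close, or fill a call up. It gives the time, the measured TCP pose, the force and the opening at its end, in the units of the state.
- arm.read_state(): the state, without advancing time (a new reading comes with each control period).
- arm.get_image(name): name is "side" or "top" or "wrist"; returns the picture (384x512x3 uint8, red, green, blue); there is no depth.
- arm.camera_info(name): a dict with "camera_matrix" (3x3 intrinsics, pixels), "k1" (the pictures are not rectified: a ray, as slopes to the right and down, at radius r is drawn at 1 + k1 r^2 times it, then the intrinsics apply), "world_from_camera" (4x4, takes a point from camera to world coordinates). Camera axes: x right, y down, z forward; pixel columns grow to the right and rows downward; lengths in mm; the calibration is good to about 2 mm. A picture is of the moment at which its call begins: read the wrist's pose just before it. camera_info takes no time and is no camera call; for the wrist camera it gives the pose at the moment of the call.
- arm.job_done(): hands the job in, once; it reports no verdict.
Trained networks look in the newest picture that a camera, given by its name, has taken for a name from the list of things; names that differ only in an ending like _2 or _b are one class to them, and where a whole thing is asked for, a point or a joint stands for the part that bears it (a point fixed in the world has none). Each returns a list of dicts, best first, with "confidence" (0 to 1); they miss things now and then, are a little off and sometimes report something else, mostly with a low value. They report only what shows in the picture. A call takes as long as a camera call. They do not tell look-alikes from the thing itself.
- arm.regions_of(camera, target): "mask" (384x512 bool, what is visible of it).
- arm.place_of(camera, target): "centre" ([x, y, z] in mm, in the coordinates of the camera as it stood for that picture, good to about 4 mm: a listed point, or the origin of a listed thing).
The state is a dict: "clock": time; "joints": joint angles; "joint_vel": joint speeds; "joint_efforts": joint torques, N m; "position": TCP position; "ee_rot": TCP orientation; "contact_force": force on the tool from outside, world axes, zero at the start; "wrist_torque": the same for the moment, N m; "gripper_width": finger opening in mm.
Only numpy, scipy, OpenCV 4.12 (cv2) and the standard library are available. Lean on these libraries where they do the work, as an engineer would, in place of code of your own. Each camera call takes 0.05 s, during which the arm holds its last target.

## Working session

There is one attempt and no reset: what is moved stays moved. The work goes in short steps, Python scripts to look and compute and a tool call to move; the robot and the scene stay as the last step left them, time stands still between calls to the robot, and variables do not carry over. Pictures are saved under pics/ and viewed, and the job is handed in when it is done.

Besides the shell and the picture viewer there is one more tool, called after "Emit:" by a JSON object that holds its "fn" and its "kwargs", one argument or row to a line. arm_command: Moves the arm, as the interface text tells. Its arguments: {"type":"object","properties":{"commands":{"type":"array"},"jaw":{"type":"number"}},"required":["commands"]}

```bash
ls; mkdir -p pics; python3 - <<'E'
from bench import arm
import cv2
for n in ["side","top"]:
    im=arm.get_image(n); cv2.imwrite(f"pics/{n}0.png",im[:,:,::-1])
    c=arm.camera_info(n); print(n,c)
print(arm.read_state())
E
```

```text
pics
side {'camera_matrix': array([[464.04421777,   0.        , 265.01373393],
       [  0.        , 464.04421777, 192.74209877],
       [  0.        ,   0.        ,   1.        ]]), 'k1': 0.04442352539303063, 'world_from_camera': array([[ 9.65685223e-01, -1.50410997e-01,  2.11727614e-01,
         2.99009345e+02],
       [-2.58315228e-01, -4.71714493e-01,  8.43065051e-01,
        -1.06102777e+03],
       [-2.69312706e-02, -8.68827929e-01, -4.94381166e-01,
         7.29683541e+02],
       [ 0.00000000e+00,  0.00000000e+00,  0.00000000e+00,
         1.00000000e+00]])}
top {'camera_matrix': array([[481.80418777,   0.        , 244.30652402],
       [  0.        , 481.80418777, 193.64551217],
       [  0.        ,   0.        ,   1.        ]]), 'k1': 0.028755740579718116, 'world_from_camera': array([[ 2.96549816e-02, -9.97250873e-01,  6.79064004e-02,
         4.78677224e+02],
       [-9.99470402e-01, -2.86732236e-02,  1.53870492e-02,
        -1.18783414e+01],
       [-1.33976528e-02, -6.83267400e-02, -9.97573035e-01,
         1.37850698e+03],
       [ 0.00000000e+00,  0.00000000e+00,  0.00000000e+00,
         1.00000000e+00]])}
{'clock': 0.1, 'joints': array([-1.04642110e+00,  3.85514337e-01,  6.78102362e-03, -4.17755574e-04,
       -1.19402392e+00, -2.58597913e-01]), 'joint_vel': array([ 7.12115070e-04, -1.29696972e-03,  4.56316830e-03,  2.86688214e-03,
       -5.96737114e-05, -6.69180880e-05]), 'joint_efforts': array([ 1.12576558e-04, -3.93319952e+01,  1.88929063e+01,  4.19797540e+00,
       -2.58869928e-03,  7.28327393e-06]), 'position': array([ 164.01367848, -602.48122387,  191.71993889]), 'ee_rot': array([-1.32421451e-01,  9.91192999e-01,  9.80354615e-04, -1.94642019e-04]), 'contact_force': array([ 0.80874668,  0.83506899, -1.10116544]), 'wrist_torque': array([-0.01097286,  0.0492562 , -0.02335346]), 'gripper_width': 85.473348485703}
```

View pics/side0.png

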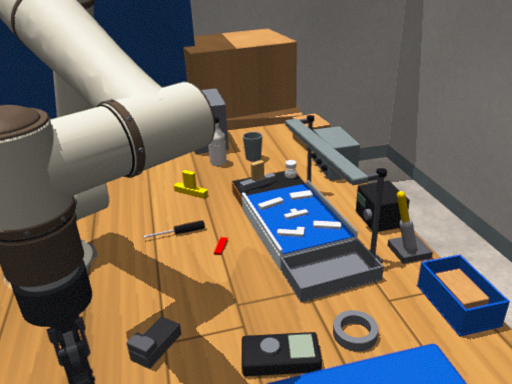

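View pics/top0.png

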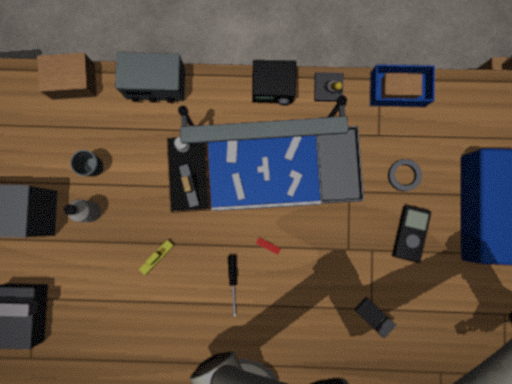

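```bash
cat > h.py <<'E'
import numpy as np, cv2
from scipy.spatial.transform import Rotation as R
def ray(ci,px):
    K=ci["camera_matrix"]; d=np.array([ci["k1"],0,0,0,0.])
    n=cv2.undistortPoints(np.array([[px]],float),K,d)[0,0]
    W=ci["world_from_camera"]; return W[:3,3],W[:3,:3]@np.array([n[0],n[1],1])
def at_z(ci,px,z):
    o,r=ray(ci,px); return o+r*(z-o[2])/r[2]
def proj(ci,p):
    W=ci["world_from_camera"]; c=W[:3,:3].T@(np.array(p,float)-W[:3,3])
    return cv2.projectPoints(c.reshape(1,1,3),np.zeros(3),np.zeros(3),ci["camera_matrix"],np.array([ci["k1"],0,0,0,0.]))[0][0,0]
def w(ci,c):
    W=ci["world_from_camera"]; return W[:3,:3]@np.array(c)+W[:3,3]
E
python3 - <<'E'
from bench import arm
from h import *
np.set_printoptions(precision=1,suppress=True)
for n in ["top","side"]:
    ci=arm.camera_info(n)
    for t in ["station","lamp","tray","rest","scraper_mid","jar","bottle","meter","tape","cup"]+["chip%d_mid"%i for i in range(5)]:
        for d in arm.place_of(n,t)[:3]:
            p=w(ci,d["centre"]); print(n,t,round(d["confidence"],2),p,proj(ci,p))
E
```

```text
top station 0.7 [642.5 -42.6   0.2] [263.1 169.9]
top lamp 0.68 [701.9 180.9  46.3] [184.1 144.6]
top tray 0.61 [ 658.  -256.8    1.4] [338.  166.5]
top tray 0.41 [688.   45.2  50.9] [232.4 150.6]
top rest 0.93 [622.1 164.7   0.2] [190.9 174.9]
top rest 0.2 [ 473.4 -463.2    3.8] [410.7 233.4]
top scraper_mid 0.97 [386.7 255.3  38.5] [153.3 257.1]
top scraper_mid 0.58 [584.7 165.   86.9] [186.3 185.3]
top jar 0.51 [702.7 182.9  49.4] [183.3 144.1]
top meter 0.8 [ 472.4 -462.9    2.7] [410.4 233.7]
top tape 0.6 [ 637.8 -443.4    1.1] [403.7 175.3]
top cup 0.59 [636.2 442.7   2.5] [ 94.5 167.2]
top cup 0.19 [507.1 444.1  -2.1] [ 92.2 212.1]
top chip0_mid 0.76 [426.8 -64.6   3.4] [268.8 245.5]
top chip0_mid 0.67 [ 699.4 -121.2   54.6] [292.5 147.9]
top chip0_mid 0.43 [ 602.3 -123.4   52.7] [292.5 183. ]
top chip1_mid 0.56 [690.   45.4  50.4] [232.4 149.9]
top chip2_mid 0.55 [ 600.8 -125.    52.6] [293.  183.5]
top chip3_mid 0.58 [588.5  27.6  58.7] [237.6 186.2]
top chip3_mid 0.31 [583.1 166.   84.4] [186.  185.9]
top chip4_mid 0.68 [ 659.5 -257.    -1.1] [337.9 166.1]
top chip4_mid 0.6
[... 394 characters left out ...]
75.9]
side bottle 0.78 [506.  447.6  -4.6] [218.  163.8]
side meter 0.78 [ 469.4 -456.3   -2.1] [279.4 359.8]
side tape 0.69 [ 638.5 -438.7   -2.1] [356.  334.6]
side tape 0.51 [ 656.6 -252.9   -2.3] [330.  276.3]
side cup 0.66 [640.9 452.   -1.1] [253.9 157.4]
side chip0_mid 0.74 [424.5 -57.5  -0.5] [220.4 246.3]
side chip0_mid 0.62 [ 700.9 -117.4   49.9] [327.1 225.2]
side chip1_mid 0.52 [681.1  54.1  57.3] [299. 193.]
side chip2_mid 0.74 [ 599.2 -117.6   54.7] [290.1 230.2]
side chip2_mid 0.36 [587.1  32.2  55. ] [269.9 202.3]
side chip3_mid 0.59 [585.7  33.2  53.1] [269.4 202.8]
side chip4_mid 0.63 [637.4 -37.   48.2] [294.4 213.9]
side chip4_mid 0.24 [ 469.9 -455.8   -3.1] [279.6 359.9]
```

```bash
python3 - <<'E'
from bench import arm
from h import *
ci=arm.camera_info("side"); im=cv2.imread("pics/side0.png")
s=arm.read_state(); p=s["position"]; Rm=R.from_quat(s["ee_rot"]).as_matrix(); print(Rm)
crop=cv2.resize(im[150:384,0:200],None,fx=2.5,fy=2.5,interpolation=3)
for k in (0,54+19,137,159,200):
    q=proj(ci,p-k*Rm[:,2]); q2=proj(ci,p-k*Rm[:,2]+45*ci["world_from_camera"][:3,0]); q3=proj(ci,p-k*Rm[:,2]-45*ci["world_from_camera"][:3,0]); print(k,q,q2,q3)
    for a,c in((q,(0,0,255)),(q2,(0,255,0)),(q3,(0,255,0))):
        cv2.circle(crop,(int(a[0]*2.5),int((a[1]-150)*2.5)),3,c,-1)
cv2.imwrite("pics/sc.png",crop)
ci=arm.camera_info("top"); im=cv2.imread("pics/top0.png")
f=3.6; x0,y0=158,85
crop=cv2.resize(im[y0:y0+140,x0:x0+215],None,fx=f,fy=f,interpolation=3)
yaw=0.086; X=np.array([np.cos(yaw),np.sin(yaw),0]);Y=np.array([-np.sin(yaw),np.cos(yaw),0]);O=np.array([641,-41.,0])
def poly(pts,z,c):
    q=[(proj(ci,O+X*a+Y*b+[0,0,z])-[x0,y0])*f for a,b in pts]
    cv2.polylines(crop,[np.int32(q)],True,c,1)
poly([(-106,-150),(106,-150),(106,150),(-106,150)],62,(0,0,255))
poly([(50,-200),(90,-200),(90,200),(50,200)],246,(0,255,255))
poly([(-105,-272),(105,-272),(105,-152),(-105,-152)],42,(0,255,0))
poly([(-105,262),(105,262),(105,152),(-105,152)],45,(255,0,255))
cv2.imwrite("pics/tc.png",crop)
E
```

```text
[[-9.64885370e-01 -2.62671322e-01 -9.16615010e-06]
 [-2.62671322e-01  9.64885369e-01  4.03893091e-05]
 [-1.76482909e-06  4.13787382e-05 -9.99999999e-01]]
0 [ 88.14317601 397.36830345] [122.4563999  396.92891711] [ 53.58759054 397.90115462]
73 [ 76.05228865 358.75782506] [112.45517173 358.35165475] [ 39.35709767 359.24959963]
137 [ 64.07946013 321.00145463] [102.56285776 320.6476084 ] [ 25.24836736 321.42928052]
159 [ 59.61771626 307.05105483] [ 98.87933253 306.72196564] [ 19.98622797 307.44875892]
200 [ 50.76294471 279.55450415] [ 91.57371245 279.28339731] [  9.53579436 279.88184908]
```

View pics/sc.png

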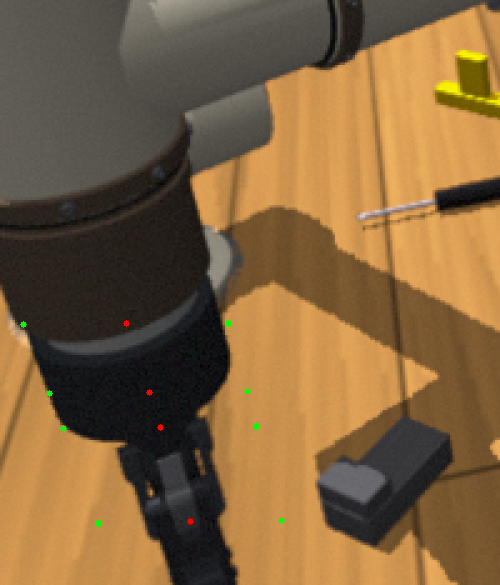

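View pics/tc.png

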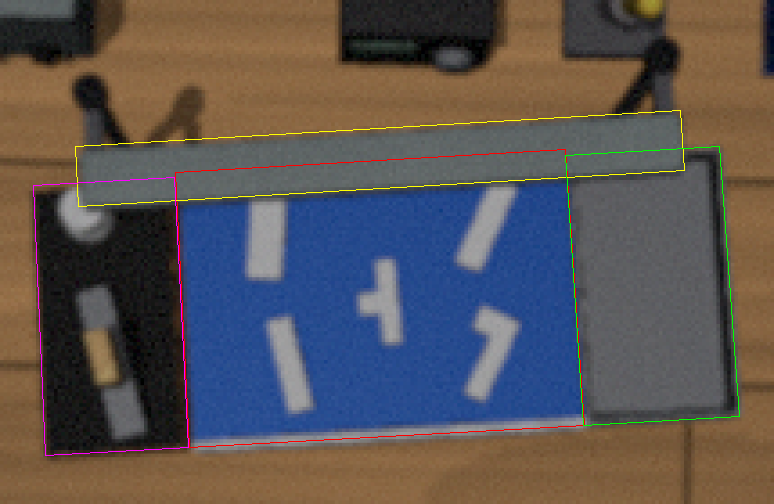

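```bash
python3 - <<'E'
from bench import arm
from h import *
np.set_printoptions(precision=1,suppress=True)
ci=arm.camera_info("top")
z=lambda a,b,h: at_z(ci,(158+a/3.6-.5+.14,85+b/3.6-.5+.14),h)
a=z(92.5,289,67);b=z(131,434.5,67);print(a,b,(a+b)/2,np.linalg.norm(a-b),np.degrees(np.arctan2(*(a-b)[[1,0]])))
print("handle",z(101,356,122))
for n,h in(("top",0),("side",0)):
    pass
yaw=0.086; X=np.array([np.cos(yaw),np.sin(yaw),0]);Y=np.array([-np.sin(yaw),np.cos(yaw),0]);O=np.array([641,-41.,0])
for nm,p in dict(c1a=(248,277),c1b=(282,279),c0a=(457,263),c0b=(482,269),c3=(289,365),c2=(492,355),c4=(384,302)).items():
    p=z(*p,58)-O; print(nm,p@X,p@Y)
# mat edges
for p in ((180,300),(576,300)):
    p=z(*p,50)-O; print(p@X,p@Y)
s=arm.read_state(); Rm=R.from_quat(s["ee_rot"]).as_matrix()
sx=np.array([np.cos(.255),np.sin(.255),0]); t=(a+b)/2-13*sx; t[2]=192; print("target",t,"tool delta",Rm.T@(t-s["position"]))
E
```

```text
[642.1 177.9  67. ] [532.1 144.5  67. ] [587.1 161.2  67. ] 114.98458115206844 16.894890761809044
handle [586.4 161.9 122. ]
c1a 23.478294374561997 99.53908585337284
c1b 20.42373757560428 73.58515469797364
c0a 24.932601153237627 -60.957646090504525
c0b 19.194617803212154 -79.75069682144445
c3 -45.941375564807196 71.89328726507013
c2 -47.202523111090606 -83.20890593009942
c4 -1.8112219098594577 -3.399959909345033
9.79245615511434 153.22331680926084
-7.898270625926229 -150.96239661787314
target [574.5 157.9 192. ] tool delta [-595.8  626.4    0.7]
```

Emit:
{"fn": "arm_command", "kwargs": {
  "commands": [-0.03,0.031,0,0,-0.03,0.031,0,0,-0.03,0.031,0,0,-0.03,0.031,0,0,-0.03,0.031,0,0],
  "jaw": 1
}}

```text
clock: 2.1
position: [269.4, -412.7, 190.8]
ee_rot: [-0.128, 0.992, -0.0, -0.0]
contact_force: [1.0, 0.1, 0.7]
gripper_width: 85.6
```

Emit:
{"fn": "arm_command", "kwargs": {
  "commands": [-0.03,0.031,0,0,-0.03,0.031,0,0,-0.03,0.031,0,0,-0.03,0.031,0,0,-0.03,0.031,0,0]
}}

```text
clock: 2.6
position: [378.3, -217.0, 192.3]
ee_rot: [-0.128, 0.992, -0.002, 0.002]
contact_force: [0.8, -0.1, -0.2]
gripper_width: 85.2
```

Emit:
{"fn": "arm_command", "kwargs": {
  "commands": [-0.03,0.031,0,0,-0.03,0.031,0,0,-0.03,0.031,0,0,-0.03,0.031,0,0,-0.03,0.031,0,0]
}}

```text
clock: 3.1
position: [487.4, -20.0, 194.9]
ee_rot: [-0.129, 0.992, -0.002, 0.005]
contact_force: [0.6, -0.7, 0.2]
gripper_width: 85.6
```

Emit:
{"fn": "arm_command", "kwargs": {
  "commands": [-0.03,0.031,0,-0.5,-0.03,0.031,0,-0.5,-0.03,0.031,0,-0.5,-0.03,0.031,0,0,0,0,0,0]
}}

```text
clock: 3.6
position: [574.3, 143.2, 195.8]
ee_rot: [-0.145, 0.989, -0.002, 0.006]
contact_force: [-1.0, 0.1, -0.2]
gripper_width: 85.4
```

```bash
cat > d.py <<'E'
# print tool delta to a target (x,y,z,yaw of tool-x reversed deg)
import sys
from bench import arm
from h import *
np.set_printoptions(precision=1,suppress=True)
s=arm.read_state(); Rm=R.from_quat(s["ee_rot"]).as_matrix()
t=np.array([float(v) for v in sys.argv[1:4]])
yaw=np.degrees(np.arctan2(-Rm[1,0],-Rm[0,0]))
print("pos",s["position"],"yaw",yaw,"tilt",np.degrees(np.arccos(-Rm[2,2])),"delta",Rm.T@(t-s["position"]),"roll",yaw-float(sys.argv[4]), "F",s["contact_force"],"w",s["gripper_width"],"t",s["clock"])
st=Rm; O=np.array([641,-41,0]);c,n=np.cos(.086),np.sin(.086);q=s["position"]-O; print("station xy",q[0]*c+q[1]*n,-q[0]*n+q[1]*c)
E
python3 d.py 574.5 157.7 192 16.9
python3 - <<'E'
from bench import arm
import cv2
cv2.imwrite("pics/w1.png",arm.get_image("wrist")[:,:,::-1])
E
```

```text
pos [574.3 143.2 195.8] yaw 16.689295829920635 tilt 0.7720182268535867 delta [-4.3 13.9  3.8] roll -0.2107041700793637 F [-1.   0.1 -0.2] w 85.36713994574471 t 3.6
station xy -50.59633004759942 189.23181695296208
```

View pics/w1.png

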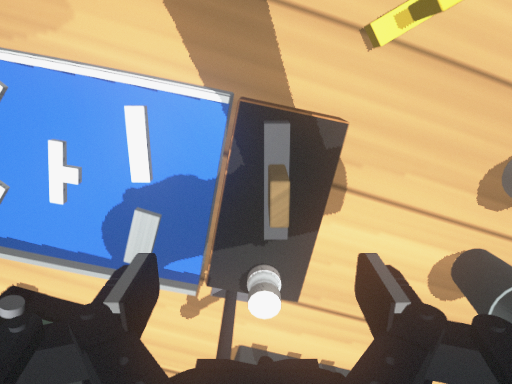

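```bash
python3 - <<'E'
from bench import arm
from h import *
np.set_printoptions(precision=1,suppress=True)
ci=arm.camera_info("wrist")
print(ci["world_from_camera"])
for t in ("scraper_mid","jar","chip1_mid"):
  for d in arm.place_of("wrist",t)[:3]: p=w(ci,d["centre"]);print(t,d["confidence"],p,proj(ci,p))
for px in ((277,122),(276.5,240)): print(at_z(ci,px,67))
print(at_z(ci,(281,167),122),at_z(ci,(279.5,228),122))
print(arm.read_state()["ee_rot"])
E
```

```text
[[ -0.3   0.9   0.3 496.6]
 [  1.    0.3   0.1 120.6]
 [ -0.    0.3  -1.  376.4]
 [  0.    0.    0.    1. ]]
scraper_mid 0.67 [585.  162.7  80.6] [275.2 190.7]
jar 0.86 [702.2 186.2  44.8] [262.  281.9]
jar 0.21 [588.3 162.3  84. ] [273.8 195.1]
chip1_mid 0.76 [685.9  50.3  56.4] [142.  242.1]
[527.1 146.8  67. ]
[637.9 181.6  67. ]
[553.2 155.4 122. ] [601.9 169.8 122. ]
[-0.1  1.  -0.   0. ]
```

Emit:
{"fn": "arm_command", "kwargs": {
  "commands": [-0.0015,0.008,0.012,0,-0.0015,0.0075,0.022,0,0,0,0.025,0,0,0,0.025,0,0,0,0.02,0]
}}

```text
clock: 4.3
position: [571.5, 151.1, 92.6]
ee_rot: [-0.139, 0.99, -0.0, 0.01]
contact_force: [0.8, 0.9, -0.6]
gripper_width: 85.2
```

```bash
python3 d.py 572.5 159 82 16.9
```

```text
pos [571.5 151.1  92.6] yaw 16.021709423911652 tilt 1.1834700383209935 delta [-2.9  7.3 10.6] roll -0.8782905760883466 F [ 0.8  0.9 -0.6] w 85.17235634589757 t 4.3
station xy -52.72846528247199 197.38916949573718
```

Emit:
{"fn": "arm_command", "kwargs": {
  "commands": [-0.001,0.004,0.004,-0.5,-0.001,0.0035,0.003,-0.4,-0.001,0,0.003,0,0,0,0,0,0,0,0,0]
}}

```text
clock: 4.8
position: [570.7, 157.8, 81.1]
ee_rot: [-0.146, 0.989, -0.001, 0.009]
contact_force: [0.0, 0.4, 1.0]
gripper_width: 85.5
```

```bash
python3 d.py 572.5 159 82 16.9
python3 - <<'E'
from bench import arm
import cv2
cv2.imwrite("pics/w2.png",arm.get_image("wrist")[:,:,::-1])
cv2.imwrite("pics/s2.png",cv2.resize(arm.get_image("side")[100:300,170:420,::-1],None,fx=3,fy=3))
E
```

```text
pos [570.7 157.8  81.1] yaw 16.846479945679008 tilt 1.0388338075859607 delta [-2.1  0.7 -0.8] roll -0.05352005432099105 F [0.  0.4 1. ] w 85.52083138366224 t 4.8
station xy -52.922749828026326 204.05766935450518
```

View pics/w2.png

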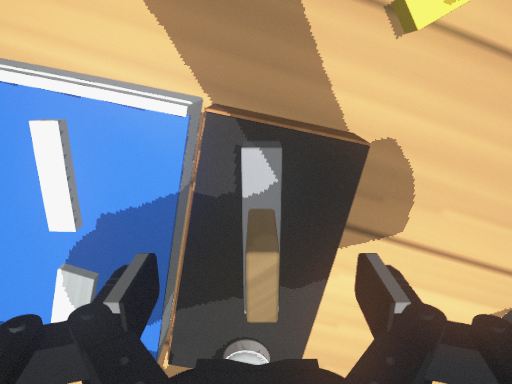

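View pics/s2.png

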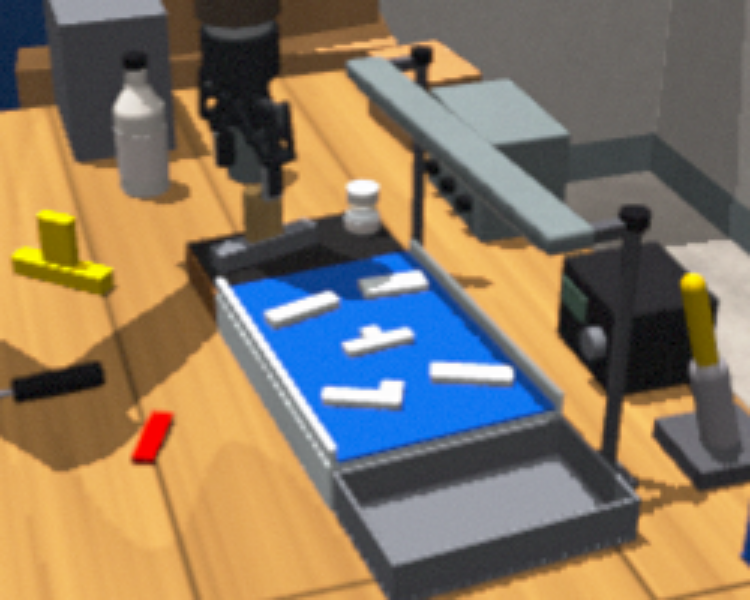

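```bash
python3 - <<'E'
from bench import arm
from h import *
ci=arm.camera_info("side")
f=lambda p:(proj(ci,p)-[170,100])*3
print("tcp",f((571,158,81)),"open mid",f((571,158,94)))
n=np.array([-.29,.957,0])
for s in(-45,45): print(s,f(np.array((571,158,94))+s*n))
print("handle top",f((585,163,122)),"bot",f((585,163,67)))
E
```

```text
tcp [250.61494812 226.38910729] open mid [250.10749965 214.91342133]
-45 [273.43321505 232.06625565]
45 [227.86871252 198.55852739]
handle top [261.40717236 185.82357502] bot [263.31538152 234.45358694]
```

```bash
python3 - <<'E'
from bench import arm
from h import *
im=arm.get_image("side")[90:200,220:310,::-1]
im=cv2.resize(im,None,fx=6,fy=6,interpolation=cv2.INTER_CUBIC)
im=cv2.convertScaleAbs(im,alpha=1.8,beta=20)
ci=arm.camera_info("side")
f=lambda p:tuple(int(v) for v in (proj(ci,p)-[220,90])*6)
n=np.array([-.29,.957,0]);
for s,z in((0,81),(-45,94),(45,94)): cv2.circle(im,f(np.array((571,158,z))+s*n),4,(0,0,255),-1)
cv2.circle(im,f((585,163,122)),4,(0,255,0),-1);cv2.circle(im,f((585,163,67)),4,(0,255,0),-1)
cv2.imwrite("pics/s3.png",im[:600])
print(arm.read_state()["position"])
E
```

```text
[570.58864598 157.68632656  80.97607373]
```

View pics/s3.png

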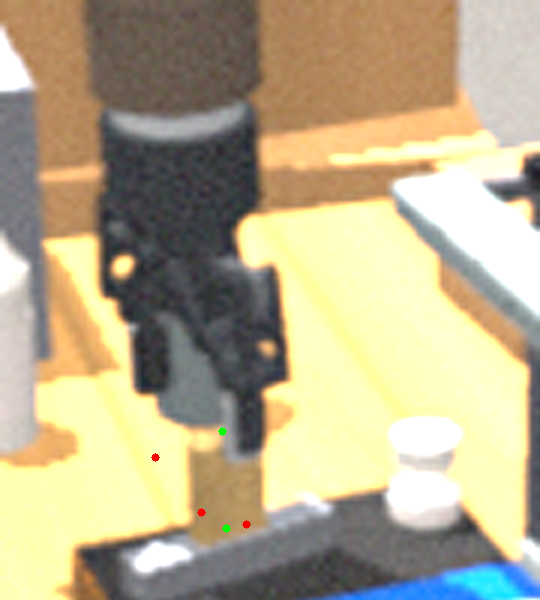

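```bash
python3 - <<'E'
from bench import arm
from h import *
np.set_printoptions(precision=1,suppress=True)
ci=arm.camera_info("wrist"); s=arm.read_state(); Rm=R.from_quat(s["ee_rot"]).as_matrix()
print("cam in tool",Rm.T@(ci["world_from_camera"][:3,3]-s["position"]))
for nm,px in dict(Ltip=(152,255),Rtip=(362,255),Lt2=(157,290),Rt2=(358,290)).items():
    o,r=ray(ci,px); o=Rm.T@(o-s["position"]); r=Rm.T@r
    for x in (-11,0,11):
        k=(x-o[0])/r[0]; print(nm,x,o+k*r)
    for y in (42.7,-42.7): 
        k=(y-o[1])/r[1]; 
        if k>0: print("  ",y,o+k*r)
ci2=arm.camera_info("side")
for p in ((245/6+220,458/6+90),(152/6+220,390/6+90)):
    o,r=ray(ci2,p); o=Rm.T@(o-s["position"]); r=Rm.T@r; k=(0-o[0])/r[0]; print("side",o+k*r)
E
```

```text
cam in tool [  77.3    0.8 -181.4]
Ltip -11 [-11.  -55.6 -16.7]
Ltip 0 [  0.  -48.5 -37.2]
Ltip 11 [ 11.  -41.5 -57.8]
   -42.7 [  9.1 -42.7 -54.3]
Rtip -11 [-11.   57.6 -16.8]
Rtip 0 [  0.   50.6 -37.3]
Rtip 11 [ 11.   43.5 -57.9]
   42.7 [ 12.2  42.7 -60.2]
Lt2 -11 [-11.  -43.8 -49.5]
Lt2 0 [  0.  -38.3 -66. ]
Lt2 11 [ 11.  -32.7 -82.4]
   -42.7 [ -8.7 -42.7 -52.9]
Rt2 -11 [-11.   46.3 -49.6]
Rt2 0 [  0.   40.6 -66. ]
Rt2 11 [ 11.   35.  -82.5]
   42.7 [ -4.   42.7 -60.1]
side [  0.  -47.8 -50.5]
side [  0.   42.6 -52.4]
```

Emit:
{"fn": "arm_command", "kwargs": {
  "commands": [-0.001,0.0005,0.008,0,-0.001,0,0.008,0,0,0,0.008,0,0,0,0.006,0,0,0,0,0]
}}

```text
clock: 5.45
position: [572.9, 158.7, 48.2]
ee_rot: [-0.146, 0.989, -0.001, 0.009]
contact_force: [-0.4, -0.2, -0.2]
gripper_width: 85.2
```

```bash
python3 d.py 572.5 159 51 16.9
python3 - <<'E'
from bench import arm
from h import *
s=arm.read_state()["position"]
im=arm.get_image("side")[90:200,220:310,::-1]
im=cv2.resize(im,None,fx=5,fy=5,interpolation=cv2.INTER_CUBIC)
im=cv2.convertScaleAbs(im,alpha=1.8,beta=20)
ci=arm.camera_info("side")
f=lambda p:tuple(int(v) for v in (proj(ci,p)-[220,90])*5)
n=np.array([-.29,.957,0]);
for k,z in((0,0),(-45,13),(45,13)): cv2.circle(im,f(s+k*n+[0,0,z]),4,(0,0,255),-1)
cv2.circle(im,f((585,163,122)),4,(0,255,0),-1);cv2.circle(im,f((585,163,67)),4,(0,255,0),-1)
a=im
b=cv2.resize(arm.get_image("wrist")[:,:,::-1],None,fx=.65,fy=.65)
c=np.zeros((550,790,3),np.uint8); c[:550,:450]=a; c[:250,450:783]=b
cv2.imwrite("pics/s4.png",c)
E
```

```text
pos [572.9 158.7  48.2] yaw 16.81876822587443 tilt 0.9989581689877873 delta [ 0.3  0.4 -2.8] roll -0.0812317741255697 F [-0.4 -0.2 -0.2] w 85.24597033646899 t 5.45
station xy -50.69763881036218 204.8403178507323
```

View pics/s4.png

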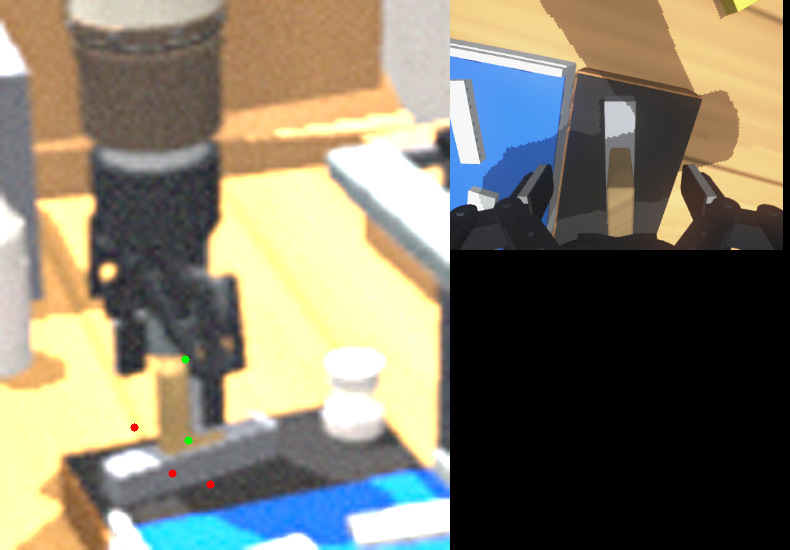

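Emit:
{"fn": "arm_command", "kwargs": {
  "commands": [0,0,0,0,0,0,0,0,0,0,0,0,0,0,0,0,0,0,0,0],
  "jaw": 0
}}

```text
clock: 6.05
position: [574.4, 159.5, 50.6]
ee_rot: [-0.146, 0.989, 0.0, 0.011]
contact_force: [0.2, -1.4, -1.0]
gripper_width: 15.4
```

```bash
python3 d.py 572.5 159 51 16.9
cat > pic.py <<'E'
import sys
from bench import arm
from h import *
s=arm.read_state()["position"]
im=arm.get_image("side")[90:200,220:310,::-1]
im=cv2.resize(im,None,fx=5,fy=5,interpolation=cv2.INTER_CUBIC)
a=cv2.convertScaleAbs(im,alpha=1.8,beta=20)
b=cv2.resize(arm.get_image("wrist")[:,:,::-1],None,fx=.65,fy=.65)
t=cv2.resize(arm.get_image("top")[100:225,160:370,::-1],(340,202),interpolation=2)
c=np.zeros((550,790,3),np.uint8); c[:550,:450]=a; c[:250,450:783]=b;c[300:502,450:790]=t
cv2.imwrite("pics/%s.png"%sys.argv[1],c)
E
python3 pic.py s5
```

```text
pos [574.4 159.5  50.6] yaw 16.849962416432835 tilt 1.243611349949886 delta [ 1.9  0.1 -0.5] roll -0.050037583567164035 F [ 0.2 -1.4 -1. ] w 15.370481606799782 t 6.05
station xy -49.14431882823956 205.47997075975104
```

View pics/s5.png

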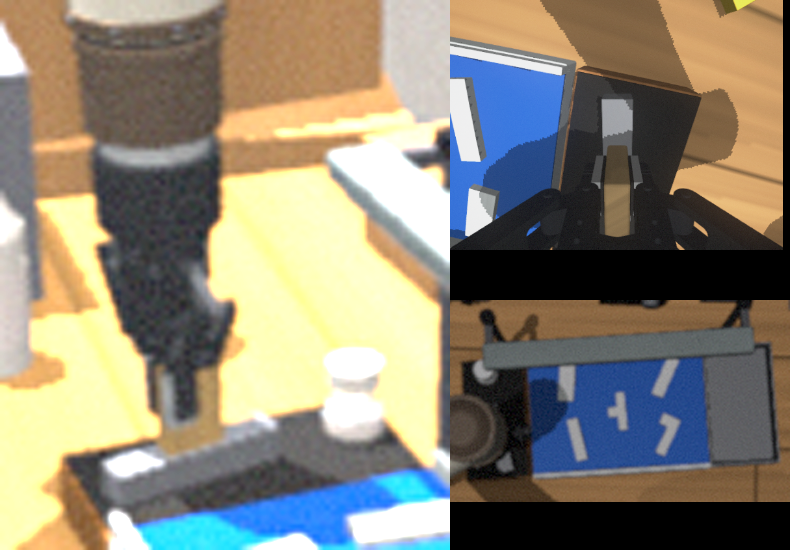

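Emit:
{"fn": "arm_command", "kwargs": {
  "commands": [0,0,-0.012,0,0,0,-0.012,3,-0.001,0,-0.01,4,-0.001,0,0,4,-0.001,0,0,1]
}}

```text
clock: 6.7
position: [575.6, 159.4, 87.5]
ee_rot: [-0.038, 0.999, 0.001, 0.01]
contact_force: [0.3, -0.2, -1.9]
gripper_width: 15.1
```

```bash
python3 d.py 577 159 57.6 4.9; python3 pic.py s6;  python3 - <<'E'
from bench import arm
from h import *
ci=arm.camera_info("wrist")
for d in arm.place_of("wrist","scraper_mid")[:2]: print(d["confidence"],w(ci,d["centre"]))
print(arm.read_state()["position"])
E
```

```text
pos [575.6 159.4  87.5] yaw 4.385550858615257 tilt 1.10702033069702 delta [-0.8 -0.5 29.9] roll -0.514449141384743 F [ 0.3 -0.2 -1.9] w 15.122685919287042 t 6.7
station xy -47.96410363388992 205.23314320994447
0.57 [586.89144954 163.01460435 120.38514114]
[575.40582951 159.21429541  86.62792183]
```

View pics/s6.png

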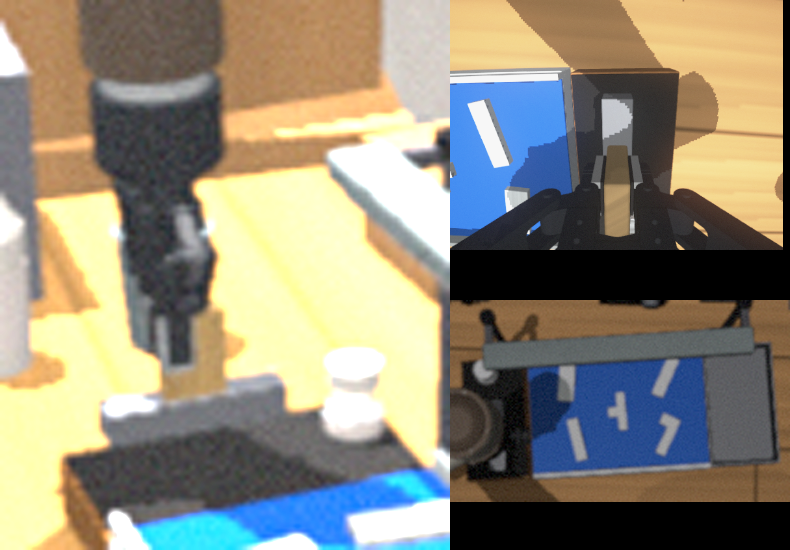

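Emit:
{"fn": "arm_command", "kwargs": {
  "commands": [-0.001,-0.012,0.004,-0.5,-0.001,-0.012,0.005,0,0,-0.012,0.005,0,0,-0.01,0.005,0,0,0,0.003,0]
}}

```text
clock: 7.4
position: [581.2, 108.4, 61.8]
ee_rot: [-0.044, 0.999, -0.0, 0.008]
contact_force: [0.5, -0.9, -1.5]
gripper_width: 14.8
```

```bash
python3 d.py 580 119 58.5 4.9
```

```text
pos [581.2 108.4  61.8] yaw 5.078467492445467 tilt 0.8949967799464326 delta [ 0.3 10.6  3.3] roll 0.178467492445467 F [ 0.5 -0.9 -1.5] w 14.809243897297764 t 7.4
station xy -46.74469336279678 154.0105095448262
```

Emit:
{"fn": "arm_command", "kwargs": {
  "commands": [0,-0.008,0.002,0,0,-0.01,0.001,0,0,-0.012,0,0,0,-0.012,0,0,0,-0.012,0,0]
}}

```text
clock: 7.9
position: [586.4, 51.0, 58.0]
ee_rot: [-0.045, 0.999, -0.0, 0.008]
contact_force: [-0.1, 0.8, -1.8]
gripper_width: 15.1
```

```bash
python3 d.py 580 119 58.5 4.9;python3 pic.py s7
```

```text
pos [586.4  51.   58. ] yaw 5.174348051014392 tilt 0.8649092264618866 delta [ 0.2 68.3 -0.6] roll 0.27434805101439164 F [-0.1  0.8 -1.8] w 15.099642824742354 t 7.9
station xy -46.538810168752256 96.38666736738924
```

View pics/s7.png

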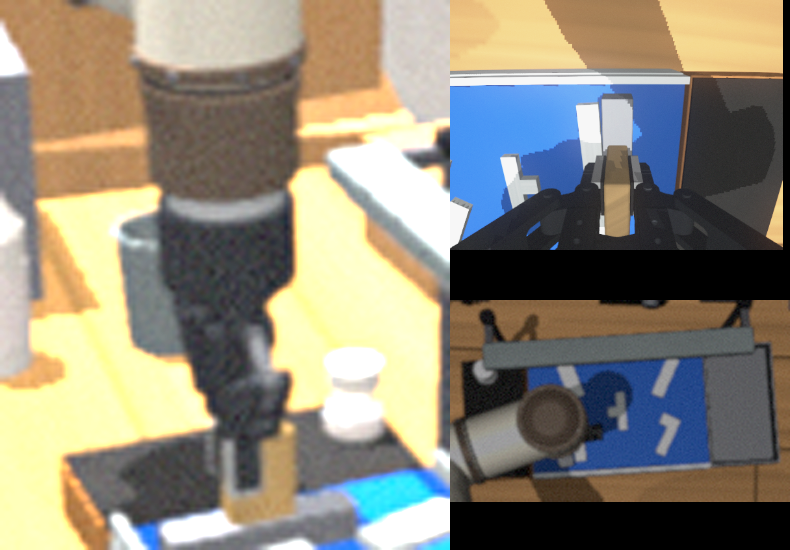

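Emit:
{"fn": "arm_command", "kwargs": {
  "commands": [0.001,-0.013,0,0,0.001,-0.013,0,0,0,-0.013,0,0,0,-0.013,0,0,0,-0.013,0,0]
}}

```text
clock: 8.55
position: [590.7, -17.0, 58.5]
ee_rot: [-0.046, 0.999, -0.0, 0.008]
contact_force: [-0.8, -0.4, -2.2]
gripper_width: 14.9
```

```bash
python3 d.py 580 119 58.5 4.9
```

```text
pos [590.7 -17.   58.5] yaw 5.255834366943305 tilt 0.9329786951336388 delta [ -1.8 136.4  -0.1] roll 0.35583436694330484 F [-0.8 -0.4 -2.2] w 14.856483904615676 t 8.55
station xy -48.020019446030204 28.255772470396106
```

Emit:
{"fn": "arm_command", "kwargs": {
  "commands": [0,-0.013,0,0.3,0,-0.013,0,0,0,-0.013,0,0,0,-0.013,0,0,0,-0.013,0,0]
}}

```text
clock: 9.05
position: [596.8, -88.0, 58.5]
ee_rot: [-0.042, 0.999, 0.0, 0.008]
contact_force: [0.4, 1.0, -1.4]
gripper_width: 15.0
```

```bash
python3 d.py 580 119 58.5 4.9;python3 pic.py s8
```

```text
pos [596.8 -88.   58.5] yaw 4.8717733445902445 tilt 0.9391695415333897 delta [ -0.8 207.7  -0.1] roll -0.028226655409755885 F [ 0.4  1.  -1.4] w 14.951684831301586 t 9.05
station xy -48.07250199716204 -43.04009712933391
```

View pics/s8.png

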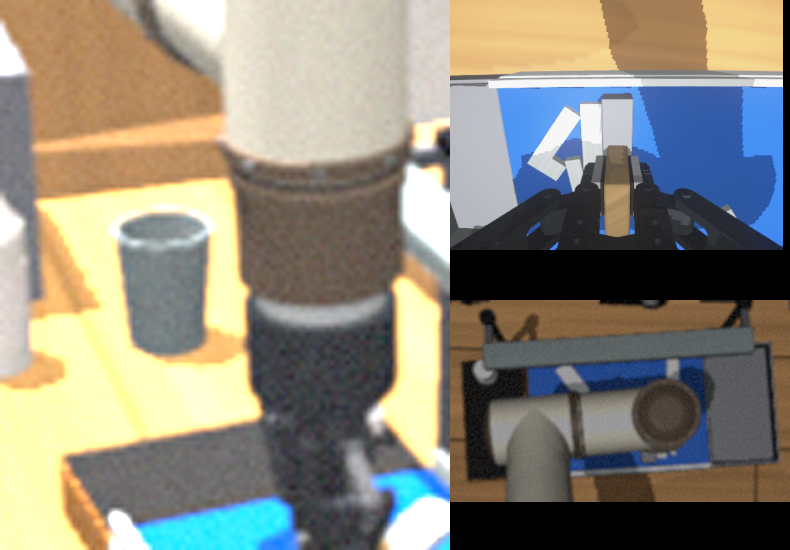

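Emit:
{"fn": "arm_command", "kwargs": {
  "commands": [0,-0.013,0,0,0,-0.013,0,0,0,-0.013,0,0,0,-0.013,0,0,0,-0.013,0,0]
}}

```text
clock: 9.7
position: [602.6, -155.3, 58.4]
ee_rot: [-0.044, 0.999, 0.0, 0.008]
contact_force: [0.0, 0.4, -1.2]
gripper_width: 15.3
```

```bash
python3 d.py 580 119 58.5 4.9;python3 pic.py s9
```

```text
pos [ 602.6 -155.3   58.4] yaw 5.001479735990457 tilt 0.9196944648755624 delta [ -1.4 275.3  -0.2] roll 0.10147973599045645 F [ 0.   0.4 -1.2] w 15.298163119221975 t 9.7
station xy -48.033410968495005 -110.62862638038115
```

View pics/s9.png

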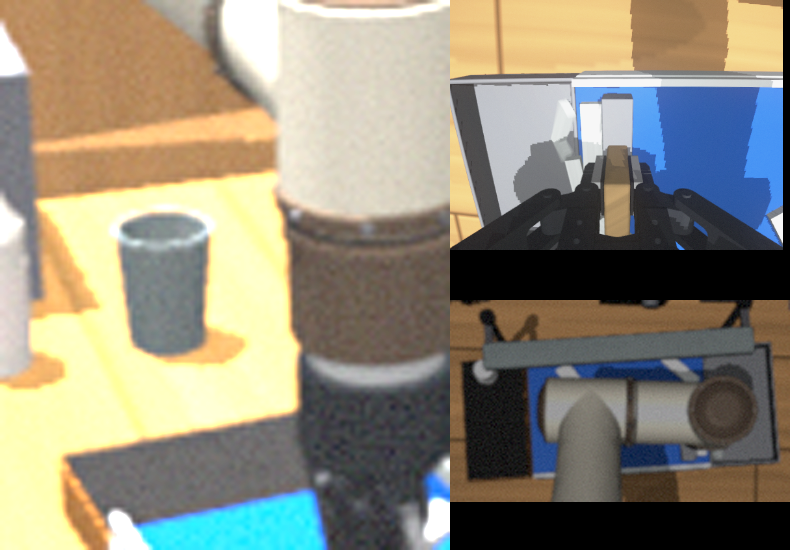

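Emit:
{"fn": "arm_command", "kwargs": {
  "commands": [0,-0.013,0,0,0,-0.013,0,0,0,-0.013,0,0,0,-0.013,0,0,0,-0.013,0,0]
}}

```text
clock: 10.35
position: [608.6, -223.5, 58.4]
ee_rot: [-0.044, 0.999, 0.0, 0.008]
contact_force: [-0.3, -0.4, -1.7]
gripper_width: 15.2
```

```bash
python3 d.py 580 119 58.5 4.9;python3 pic.py s10
```

```text
pos [ 608.6 -223.5   58.4] yaw 5.063094234965427 tilt 0.9094324875126001 delta [ -1.8 343.7  -0.2] roll 0.16309423496542674 F [-0.3 -0.4 -1.7] w 15.168201952873787 t 10.35
station xy -48.00786216345229 -179.0679279886349
```

View pics/s10.png

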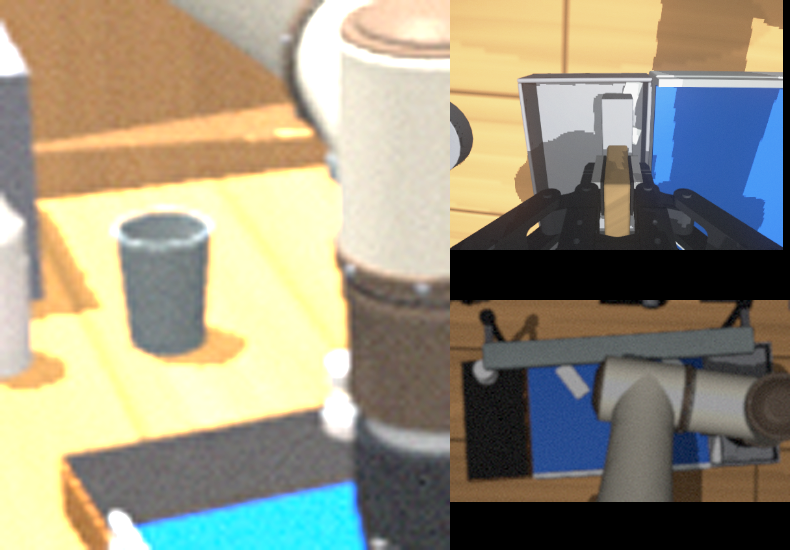

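Emit:
{"fn": "arm_command", "kwargs": {
  "commands": [0,0,-0.02,0,0,0,-0.02,0,0,0.03,0,0,0,0.045,0,0,0,0.045,0,0]
}}

```text
clock: 11.0
position: [597.0, -104.8, 98.6]
ee_rot: [-0.039, 0.999, 0.001, 0.007]
contact_force: [2.0, -0.0, -0.5]
gripper_width: 15.0
```

Emit:
{"fn": "arm_command", "kwargs": {
  "commands": [0,0.045,0,0,0,0.045,0,0,0,0.045,0,0,0,0.04,0,0,0,0.01,0,0]
}}

```text
clock: 11.5
position: [580.1, 92.0, 100.1]
ee_rot: [-0.042, 0.999, 0.001, 0.009]
contact_force: [-0.6, 0.2, -2.4]
gripper_width: 15.5
```

```bash
python3 d.py 630 119 58.5 4.9; cat > pt.py <<'E'
import sys
from bench import arm
from h import *
a=cv2.resize(arm.get_image("top")[100:225,160:370,::-1],(790,470),interpolation=2)
cv2.imwrite("pics/%s.png"%sys.argv[1],a)
b=cv2.resize(arm.get_image("side")[120:310,220:400,::-1],(568,600),interpolation=2)
cv2.imwrite("pics/%ss.png"%sys.argv[1],b)
E
python3 pt.py t11
```

```text
pos [580.1  92.  100.1] yaw 4.84278425192441 tilt 1.0000996731586436 delta [-51.2  22.6  42.5] roll -0.057215748075590156 F [-0.6  0.2 -2.4] w 15.470024366175865 t 11.5
station xy -49.22132871184826 137.75679631695016
```

View pics/t11.png

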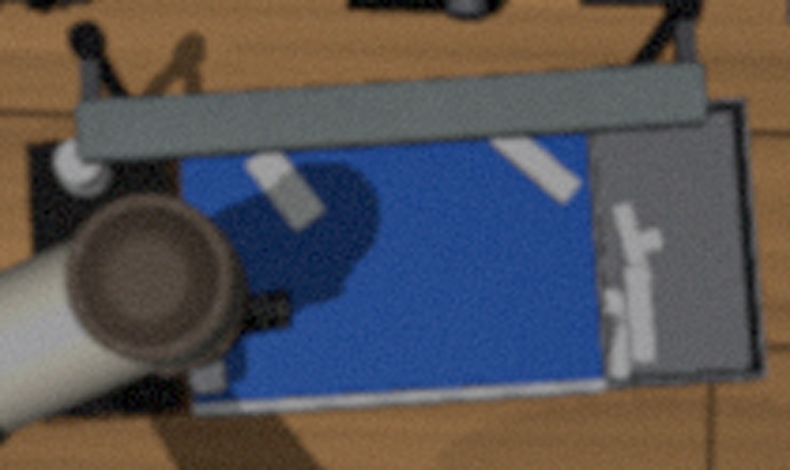

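View pics/t11s.png

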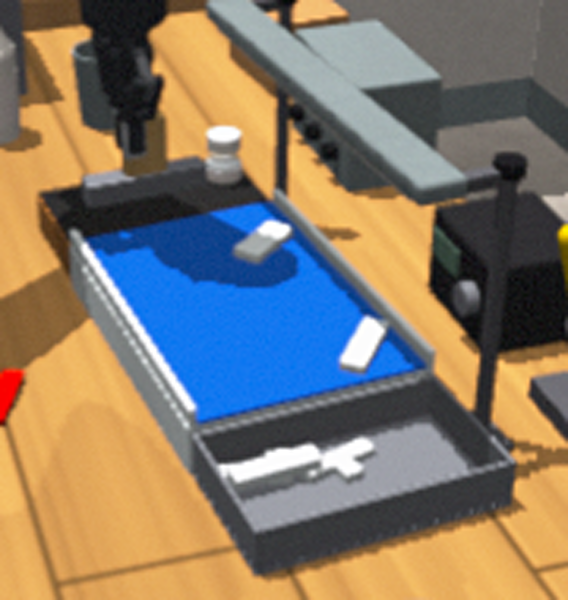

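```bash
python3 - <<'E'
from bench import arm
from h import *
O=np.array([641,-41,0]);c,n=np.cos(.086),np.sin(.086)
st=lambda p:(round((p-O)[0]*c+(p-O)[1]*n,1),round(-(p-O)[0]*n+(p-O)[1]*c,1))
ci=arm.camera_info("side")
for nm,p in dict(c0=(365,345),c0near=(357,364),c0far=(378,323),c1=(263,241),c1far=(278,228),fence=(330,280),fenceend=(433,362)).items():
    print(nm,st(at_z(ci,(220+p[0]*180/568-.5,120+p[1]*190/600-.5),58 if nm[0]=='c' else 62)))
ci=arm.camera_info("top")
for nm,p in dict(c0near=(568,190),c1near=(308,217)).items(): print(nm,st(at_z(ci,(160+p[0]*210/790-.5,100+p[1]*125/470-.5),58)))
for cam in("top","side"):
  ci=arm.camera_info(cam)
  for t in("chip0_mid","chip1_mid"):
    for d in arm.place_of(cam,t)[:4]: print(cam,t,d["confidence"],st(w(ci,d["centre"])))
E
```

```text
c0 (np.float64(59.0), np.float64(-114.3))
c0near (np.float64(40.8), np.float64(-135.9))
c0far (np.float64(83.9), np.float64(-89.5))
c1 (np.float64(51.3), np.float64(70.8))
c1far (np.float64(73.8), np.float64(87.4))
fence (np.float64(74.4), np.float64(-19.2))
fenceend (np.float64(94.4), np.float64(-160.7))
c0near (np.float64(42.0), np.float64(-133.5))
c1near (np.float64(33.2), np.float64(57.9))
top chip0_mid 0.72 (np.float64(-214.4), np.float64(-4.2))
top chip0_mid 0.52 (np.float64(63.9), np.float64(-109.9))
top chip1_mid 0.44 (np.float64(59.6), np.float64(71.4))
side chip0_mid 0.66 (np.float64(63.5), np.float64(-106.6))
side chip0_mid 0.51 (np.float64(-220.9), np.float64(1.2))
side chip1_mid 0.61 (np.float64(52.4), np.float64(80.1))
side chip1_mid 0.48 (np.float64(-1.8), np.float64(2.1))
```

Emit:
{"fn": "arm_command", "kwargs": {
  "commands": [0,0.003,0.012,0,-0.01,0,0.012,0,-0.012,0,0.012,0,-0.012,0,0.005,0,0,0,0,0]
}}

```text
clock: 12.3
position: [617.9, 88.6, 55.5]
ee_rot: [-0.036, 0.999, 0.001, 0.008]
contact_force: [-3.0, 2.5, 6.7]
gripper_width: 15.2
```

```bash
python3 d.py 637 108 58.5 4.9
```

```text
pos [617.9  88.6  55.5] yaw 4.152056518707383 tilt 0.8993154837267511 delta [-20.5  18.   -2.7] roll -0.7479434812926176 F [-3.   2.5  6.7] w 15.157533155087684 t 12.3
station xy -11.896374283412747 131.05972267361312
```

Emit:
{"fn": "arm_command", "kwargs": {
  "commands": [0,0.004,-0.002,0,-0.004,0.004,0,-0.5,-0.005,0.002,0,0,-0.003,0,0,0,0,0,0,0]
}}

```text
clock: 12.8
position: [630.7, 99.9, 57.0]
ee_rot: [-0.04, 0.999, 0.001, 0.008]
contact_force: [-0.7, 0.0, -1.3]
gripper_width: 15.0
```

```bash
python3 d.py 637 108 58.5 4.9; python3 pt.py t12
```

```text
pos [630.7  99.9  57. ] yaw 4.634624526869748 tilt 0.8866066924128736 delta [-7.   7.5 -1.4] roll -0.265375473130252 F [-0.7  0.  -1.3] w 14.977061763742613 t 12.8
station xy 1.8421346214066023 141.2858286648897
```

View pics/t12.png

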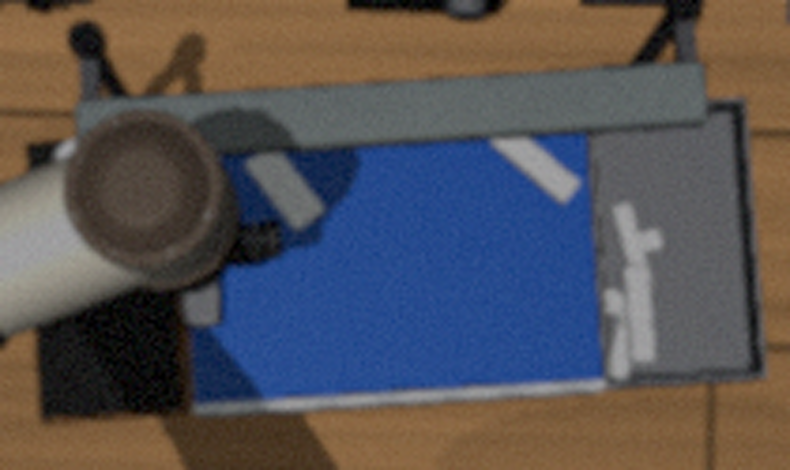

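View pics/t12s.png

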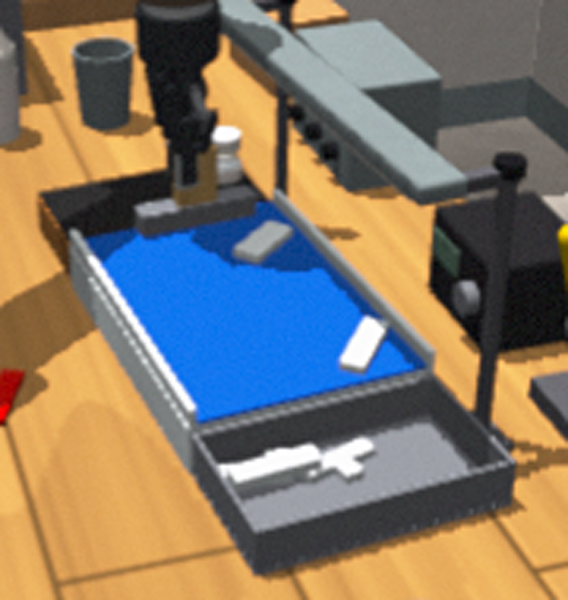

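```bash
python3 - <<'E'
from bench import arm
from h import *
O=np.array([641,-41,0]);c,n=np.cos(.086),np.sin(.086)
X=np.array([c,n,0]);Y=np.array([-n,c,0])
im=arm.get_image("side"); ci=arm.camera_info("side")
x0,y0,f=245,95,7
a=cv2.resize(im[y0:y0+85,x0:x0+110,::-1],None,fx=f,fy=f,interpolation=2); a=cv2.convertScaleAbs(a,alpha=1.6,beta=15)
def P(x,y,z): return tuple(int(v) for v in (proj(ci,O+X*x+Y*y+[0,0,z])-[x0,y0]+.5)*f)
for z in(224,246): cv2.line(a,P(50,0,z),P(50,200,z),(0,255,255),1); cv2.circle(a,P(50,141,z),3,(0,0,255),-1)
for z in (224,246): cv2.line(a,P(1.8,141,z),P(40,141,z),(0,255,0),1)
cv2.imwrite("pics/lamp.png",a)
ct=arm.camera_info("top")
p=at_z(ct,(160+205*210/790-.5,100+324*125/470-.5),74)-O; print(p@X,p@Y)
E
```

```text
-42.601657315512405 136.45075677843184
```

View pics/lamp.png

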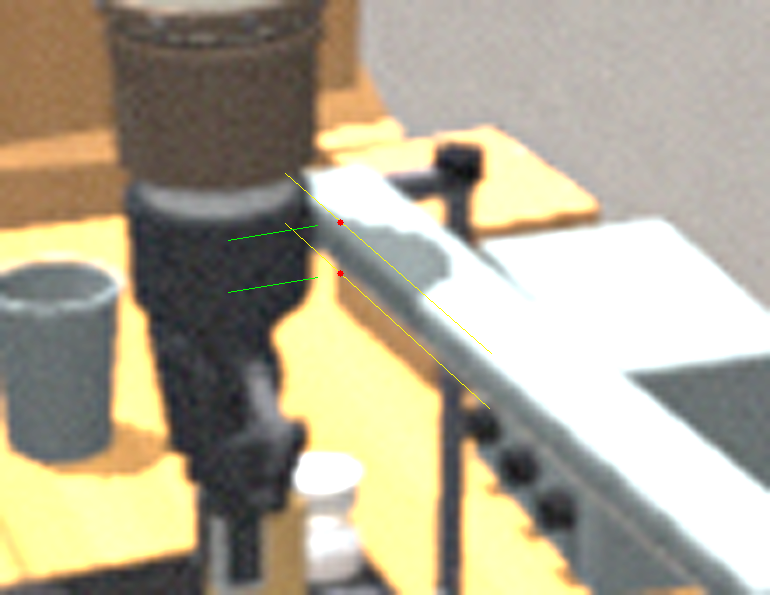

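Emit:
{"fn": "arm_command", "kwargs": {
  "commands": [-0.001,-0.008,-0.001,-0.3,-0.001,-0.01,0,0,-0.001,-0.01,0,0,0,-0.01,0,0,0,-0.01,0,0]
}}

```text
clock: 13.45
position: [637.3, 48.6, 58.4]
ee_rot: [-0.044, 0.999, 0.001, 0.008]
contact_force: [-0.0, 0.4, -1.0]
gripper_width: 14.9
```

```bash
python3 d.py 637 108 58.5 4.9; python3 pt.py t13
```

```text
pos [637.3  48.6  58.4] yaw 5.004008775362942 tilt 0.8669928652958226 delta [-4.9 59.2  0. ] roll 0.10400877536294129 F [-0.   0.4 -1. ] w 14.936582433964967 t 13.45
station xy 4.04214948669145 89.57919877162864
```

View pics/t13s.png

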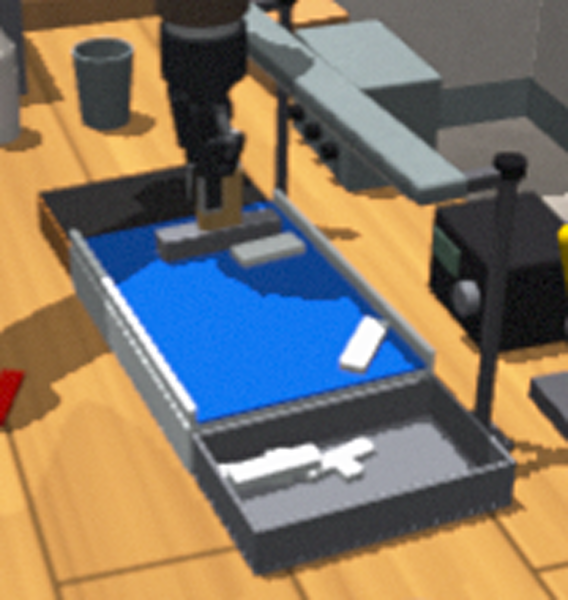

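Emit:
{"fn": "arm_command", "kwargs": {
  "commands": [0,-0.011,0,0,0,-0.011,0,0,0,-0.011,0,0,0,-0.011,0,0,0,-0.011,0,0]
}}

```text
clock: 14.05
position: [642.3, -10.2, 58.4]
ee_rot: [-0.044, 0.999, 0.001, 0.008]
contact_force: [-1.0, 1.0, -0.8]
gripper_width: 15.1
```

```bash
python3 d.py 637 108 58.5 4.9
```

```text
pos [642.3 -10.2  58.4] yaw 4.998765970864079 tilt 0.8640185164184444 delta [ -5.  118.2   0.1] roll 0.09876597086407823 F [-1.   1.  -0.8] w 15.05798761603463 t 14.05
station xy 3.9361816739838735 30.602313611685272
```

Emit:
{"fn": "arm_command", "kwargs": {
  "commands": [0,-0.011,0,0,0,-0.011,0,0,0,-0.011,0,0,0,-0.011,0,0,0,-0.011,0,0]
}}

```text
clock: 14.55
position: [647.5, -70.3, 58.4]
ee_rot: [-0.043, 0.999, 0.001, 0.008]
contact_force: [0.6, 0.7, -1.5]
gripper_width: 15.6
```

```bash
python3 d.py 637 108 58.5 4.9; python3 pt.py t14
```

```text
pos [647.5 -70.3  58.4] yaw 4.972857704643828 tilt 0.8698468719476208 delta [ -5.  178.5   0.1] roll 0.07285770464382768 F [ 0.6  0.7 -1.5] w 15.558460995072354 t 14.55
station xy 3.9188031116251367 -29.760900484872728
```

View pics/t14s.png

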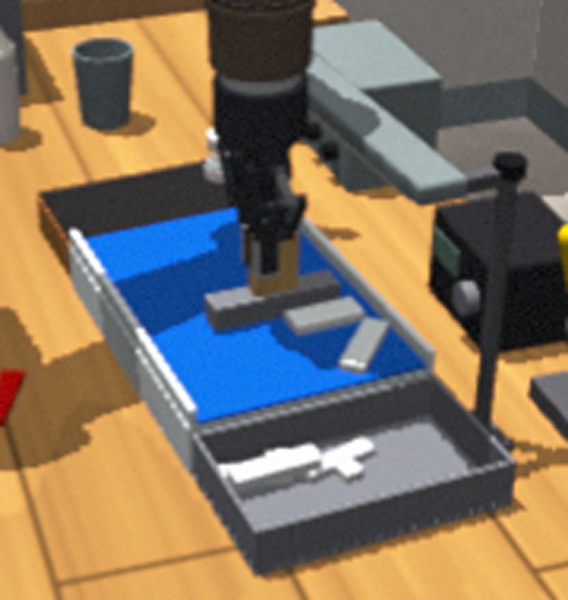

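Emit:
{"fn": "arm_command", "kwargs": {
  "commands": [0,-0.01,0,0,0,-0.01,0,0,0,-0.01,0,0,0,-0.01,0,0,0,-0.01,0,0]
}}

```text
clock: 15.15
position: [652.1, -123.1, 58.2]
ee_rot: [-0.044, 0.999, 0.001, 0.007]
contact_force: [1.0, 0.4, -1.2]
gripper_width: 15.0
```

```bash
python3 d.py 637 108 58.5 4.9; python3 pt.py t15
```

```text
pos [ 652.1 -123.1   58.2] yaw 5.009944496469192 tilt 0.8633125447012817 delta [ -5.1 231.6  -0. ] roll 0.10994449646919158 F [ 1.   0.4 -1.2] w 15.046132426956795 t 15.15
station xy 4.004922560147324 -82.7673156342916
```

View pics/t15s.png

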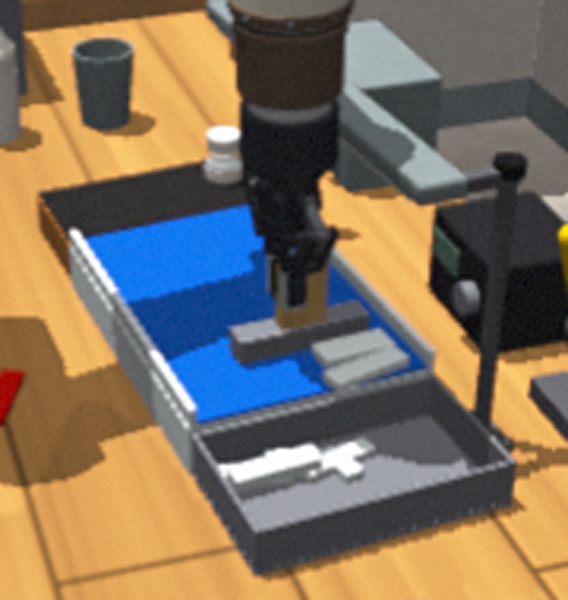

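Emit:
{"fn": "arm_command", "kwargs": {
  "commands": [0,-0.01,0,0,0,-0.01,0,0,0,-0.01,0,0,0,-0.01,0,0,0,-0.01,0,0]
}}

```text
clock: 15.75
position: [656.5, -176.6, 58.0]
ee_rot: [-0.044, 0.999, 0.001, 0.007]
contact_force: [-0.2, 0.1, -1.4]
gripper_width: 15.0
```

Emit:
{"fn": "arm_command", "kwargs": {
  "commands": [0,-0.01,0,0,0,-0.01,0,0,0,-0.01,0,0,0,-0.008,0,0,0,-0.004,0,0]
}}

```text
clock: 16.25
position: [660.2, -223.9, 57.7]
ee_rot: [-0.043, 0.999, 0.001, 0.007]
contact_force: [0.4, 0.4, -1.8]
gripper_width: 15.0
```

```bash
python3 d.py 637 108 58.5 4.9; python3 pt.py t16
```

```text
pos [ 660.2 -223.9   57.7] yaw 4.894095697169143 tilt 0.8117420102837631 delta [ -5.2 332.7  -0.6] roll -0.005904302830857411 F [ 0.4  0.4 -1.8] w 15.016131520007296 t 16.25
station xy 3.404727742965571 -183.88961438276954
```

View pics/t16s.png

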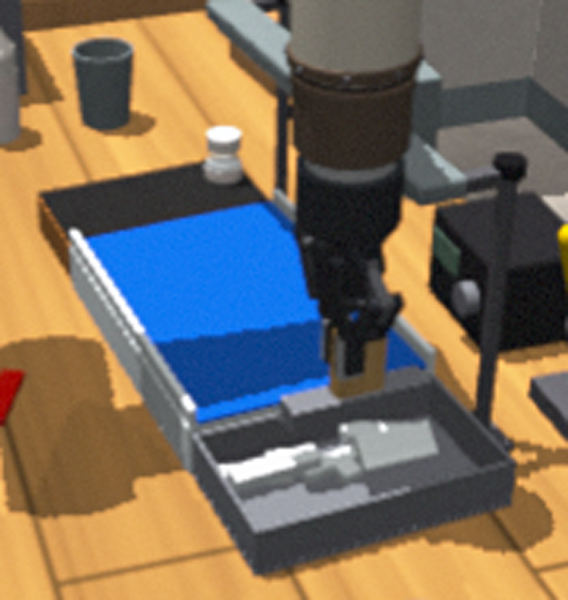

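Emit:
{"fn": "arm_command", "kwargs": {
  "commands": [0,0,-0.018,0,0,0,-0.02,0,0.012,0.01,0,0,0.02,0.04,0,0,0.018,0.045,0,0]
}}

```text
clock: 16.85
position: [602.4, -133.9, 94.9]
ee_rot: [-0.04, 0.999, 0.0, 0.008]
contact_force: [1.1, 1.3, -2.2]
gripper_width: 15.1
```

Emit:
{"fn": "arm_command", "kwargs": {
  "commands": [0,0.045,0,0,0,0.045,0,0,0,0.045,0,0,0,0.04,0,0,0,0.04,0,0]
}}

```text
clock: 17.35
position: [580.3, 90.0, 97.3]
ee_rot: [-0.041, 0.999, 0.001, 0.008]
contact_force: [0.3, 0.4, -2.2]
gripper_width: 15.2
```

```bash
python3 d.py 574.4 159.5 85 4.9; python3 pt.py t17
```

```text
pos [580.3  90.   97.3] yaw 4.654084502862764 tilt 0.9667519705702226 delta [ 0.4 69.8 12.4] roll -0.24591549713723637 F [ 0.3  0.4 -2.2] w 15.18373343083655 t 17.35
station xy -49.24757294447509 135.69792912551517
```

View pics/t17s.png

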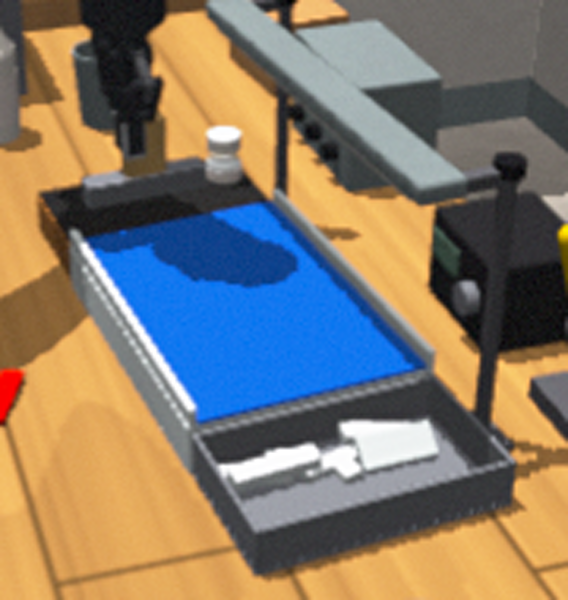

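View pics/t17.png

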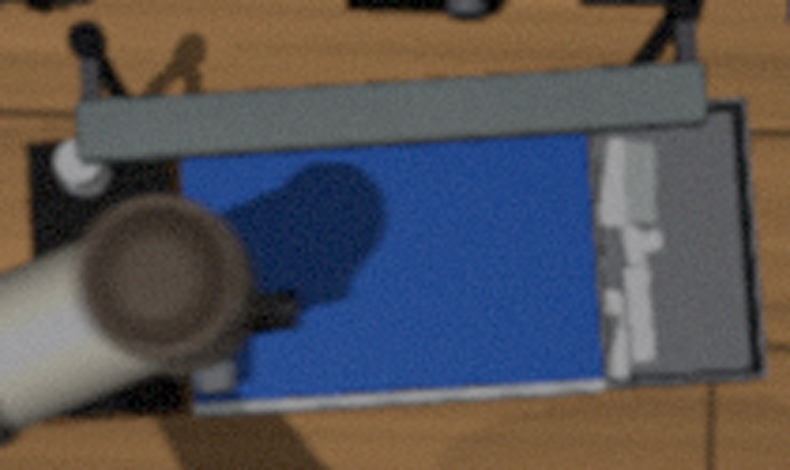

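Emit:
{"fn": "arm_command", "kwargs": {
  "commands": [0,0.025,0.005,-0.2,0,0.022,0.005,0,0,0.015,0.005,0,0,0,0.006,0,0,0,0.006,0]
}}

```text
clock: 17.95
position: [575.3, 158.9, 71.3]
ee_rot: [-0.047, 0.999, 0.002, 0.01]
contact_force: [-0.5, -0.2, -1.5]
gripper_width: 15.1
```

```bash
python3 d.py 574.4 159.5 51 4.9
```

```text
pos [575.3 158.9  71.3] yaw 5.426581974513233 tilt 1.214531874108875 delta [ 1.3  0.6 20.3] roll 0.526581974513233 F [-0.5 -0.2 -1.5] w 15.063898260458716 t 17.95
station xy -48.288181942409054 204.79644750447687
```

Emit:
{"fn": "arm_command", "kwargs": {
  "commands": [0,0,0.006,0,0,0,0.005,0,0,0,0.004,0,0,0,0.002,0,0,0,0.001,0]
}}

```text
clock: 18.45
position: [575.1, 155.5, 50.5]
ee_rot: [-0.045, 0.999, 0.001, 0.009]
contact_force: [-4.9, 1.1, 4.9]
gripper_width: 15.1
```

```bash
python3 d.py 574.4 159.5 51 4.9
```

```text
pos [575.1 155.5  50.5] yaw 5.202168283181719 tilt 1.0236581266805944 delta [ 0.3  4.  -0.5] roll 0.30216828318171896 F [-4.9  1.1  4.9] w 15.124369936704777 t 18.45
station xy -48.79390725187888 201.47923728478685
```

Emit:
{"fn": "arm_command", "kwargs": {
  "commands": [0,0,0,0,0,0,0,0,0,0,0,0,0,0,0,0,0,0,0,0],
  "jaw": 1
}}

```text
clock: 18.95
position: [577.1, 156.0, 52.6]
ee_rot: [-0.046, 0.999, 0.002, 0.011]
contact_force: [0.3, 0.5, 0.2]
gripper_width: 84.5
```

```bash
python3 d.py 574.4 159.5 51 4.9; python3 pic.py s18
```

```text
pos [577.1 156.   52.6] yaw 5.226811945600903 tilt 1.309707200949979 delta [2.4 3.7 1.6] roll 0.32681194560090265 F [0.3 0.5 0.2] w 84.53943199711343 t 18.95
station xy -46.780310078375635 201.8037053910439
```

View pics/s18.png

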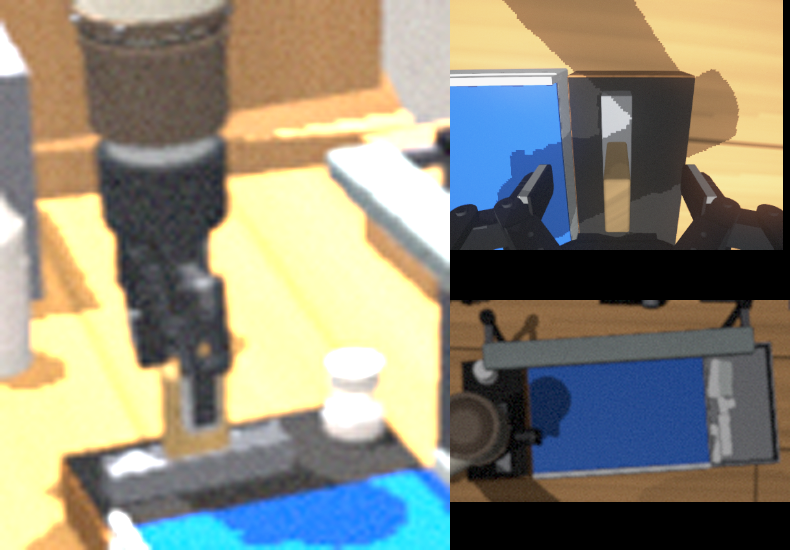

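Released with the scraper upright; now I'll retreat straight up.

Emit:
{"fn": "arm_command", "kwargs": {
  "commands": [0,0,-0.015,0,0,0,-0.025,0,0,0,-0.03,0,0,0,-0.03,0,0.01,0,-0.03,0]
}}

```text
clock: 19.6
position: [561.1, 153.0, 180.2]
ee_rot: [-0.045, 0.999, -0.001, 0.005]
contact_force: [0.5, 0.9, 0.4]
gripper_width: 85.4
```

Emit:
{"fn": "arm_command", "kwargs": {
  "commands": [0.03,0,-0.01,0,0.035,0,0,0,0.035,0,0,0,0.02,0,0,0,0,0,0,0]
}}

```text
clock: 20.1
position: [440.0, 142.6, 194.4]
ee_rot: [-0.045, 0.999, 0.002, 0.01]
contact_force: [0.5, 0.3, 0.1]
gripper_width: 85.4
```

```bash
python3 d.py 574.4 159.5 51 4.9; python3 pt.py t19; python3 - <<'E'
from bench import arm
from h import *
np.set_printoptions(precision=1,suppress=True)
O=np.array([641,-41,0]);c,n=np.cos(.086),np.sin(.086)
st=lambda p:np.array([(p-O)[0]*c+(p-O)[1]*n,-(p-O)[0]*n+(p-O)[1]*c,p[2]])
for cam in("top","side"):
  ci=arm.camera_info(cam)
  for t in("scraper_mid","jar","bottle","cup","chip0_mid","chip1_mid","chip2_mid","chip3_mid","chip4_mid"):
    for d in arm.place_of(cam,t)[:3]: q=w(ci,d["centre"]);print(cam,t,round(d["confidence"],2),q,"tray",st(q)+[0,212,0])
E
```

```text
pos [440.  142.6 194.4] yaw 5.14911031664219 tilt 1.2064822256402294 delta [-132.4    4.3  146.2] roll 0.24911031664218974 F [0.5 0.3 0.1] w 85.39435419733373 t 20.1
station xy -184.51179022782563 200.1465658005075
top scraper_mid 0.67 [586.5 157.5  83.2] tray [-37.2 414.4  83.2]
top jar 0.52 [701.8 184.   51.3] tray [ 79.9 431.   51.3]
top jar 0.4 [ 659.4 -255.1    0.8] tray [-0.1 -2.9  0.8]
top jar 0.32 [ 596.2 -216.7    9.2] tray [-59.7  40.8   9.2]
top bottle 0.66 [508.8 444.9  -2.1] tray [-90.  707.4  -2.1]
top cup 0.59 [637.  442.4   0. ] tray [ 37.5 694.    0. ]
top chip0_mid 0.76 [426.4 -59.6   2.9] tray [-215.4  211.9    2.9]
top chip0_mid 0.47 [ 706.7 -208.2   14.8] tray [51.1 39.7 14.8]
top chip1_mid 0.75 [ 710.2 -233.3   12.3] tray [52.4 14.4 12.3]
top chip2_mid 0.52 [ 594.2 -217.8    9.6] tray [-61.8  39.9   9.6]
top chip3_mid 0.54 [ 610.2 -226.6   17.7] tray [-46.7  29.8  17.7]
top chip4_mid 0.65 [620.8 169.2  -0.9] tray [ -2.  423.2  -0.9]
top chip4_mid 0.55 [ 665.3 -233.3   14.3] tray [ 7.6 18.3 14.3]
side scraper_mid 0.97 [588.1 157.2  82.1] tray [-35.7 414.   82.1]

[... 336 characters left out ...]
8.5 451.6  -2.2] tray [ 39.8 703.   -2.2]
side cup 0.31 [509.2 450.4  -2.3] tray [-89.1 712.9  -2.3]
side chip0_mid 0.66 [ 706.5 -208.2   11. ] tray [50.9 39.8 11. ]
side chip0_mid 0.61 [419.9 -57.2  -2.6] tray [-221.6  214.8   -2.6]
side chip1_mid 0.73 [ 701.9 -222.5   15.1] tray [45.1 25.9 15.1]
side chip2_mid 0.45 [ 603.5 -226.2   17.1] tray [-53.2  30.7  17.1]
side chip2_mid 0.41 [ 589.5 -210.3    9.3] tray [-65.8  47.8   9.3]
side chip3_mid 0.69 [ 638.3 -439.9    0.4] tray [ -36.9 -185.2    0.4]
side chip3_mid 0.62 [ 707.  -207.8   11.4] tray [51.4 40.2 11.4]
side chip3_mid 0.49 [ 601.7 -225.1   18. ] tray [-55.  32.  18.]
side chip4_mid 0.49 [ 664.5 -227.8    2.4] tray [ 7.4 23.9  2.4]
```

View pics/t19s.png

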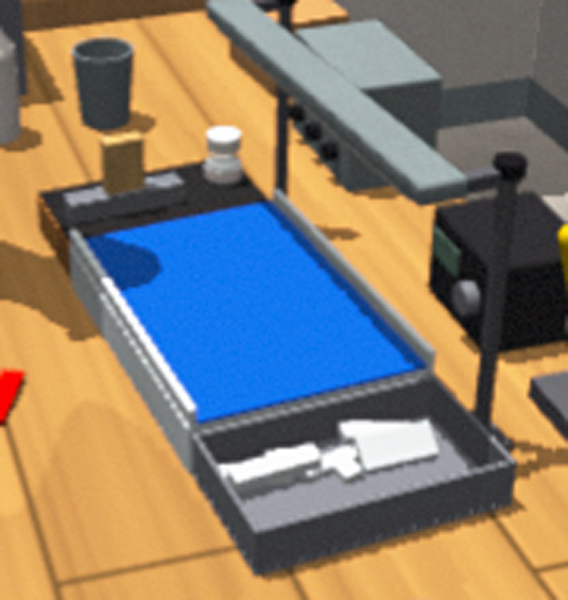

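View pics/t19.png

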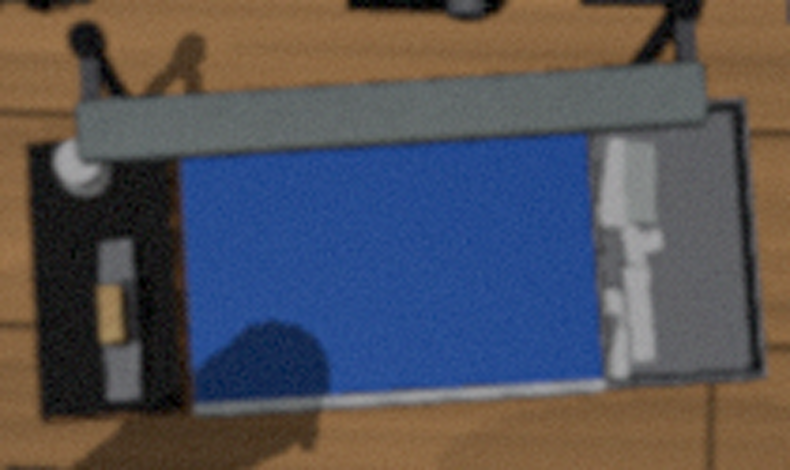

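Plate is clear, all five offcuts lie well below the tray rim, the scraper stands on the rest, and the jar hasn't moved. I'm handing it in.

```bash
python3 -c "
from bench import arm
print(arm.job_done())"
```

```text
the job is handed in; nothing more can be done
None
```

All five offcuts are in the catch tray, the scraper is back upright on the rest block, and I handed the job in at about 21 s of the 54 s allowed. I gripped the scraper's handle off-centre and wiped the plate in two passes. The front lane went first, then the back lane as far under the lamp as the blade would reach.

**Last checks:**
- **Plate and tray:** the plate is empty in both the side and top pictures. The networks put the offcuts 2–18 mm above the bench inside the tray (limit 45 mm), and the one nearest the plate is 40–48 mm from the tray's centre line (limit 60 mm).
- **Scraper:** its centre was found at a height of about 83 mm, over the rest block, and it looks upright.
- **Bystanders:** jar, cup and bottle were found within about 6 mm of their starting places, which is about the networks' error. I did not re-measure the meter and tape at the end, but the arm never worked near them.
- **Contacts:** forces at the end of each move stayed at a few newtons. The highest was about 8 N, when the scraper briefly pressed on the plate. I saw no sign of touching the lamp or an offcut.

**What disagreed:**
- **Fingertips:** the pictures showed them about 38 mm further back than the reported TCP, so I set the grasp height from the pictures.
- **Lean:** the move commands cannot tilt the tool, so the gripper could not lean back under the lamp as described. I kept it upright just in front of the lamp and relied on the blade's reach instead.
- **Lamp position:** the lamp appeared up to about 8 mm off its expected place in the side picture but matched the top picture, so I stopped short of it for extra clearance.

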